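Bring the square cup of the desk carousel to the front and hold it

TASK

I want to fill the square cup of the pen carousel: turn the carousel steadily, no faster than about half a turn a second, until the square cup stands squarely at the front, in the middle behind the clip tray of its base. Finish gripping the wooden bar handle on top firmly and keep the carousel still with it; do not let go at the end. Leave the other things on the desk where they are.

Things in the scene. Friction and masses are not known exactly. Their poses are not given: they have to be found in the camera images.
- base: Fixed wooden base board of the carousel, 275 x 200 x 16 mm. Origin: on the desk surface, straight under the axis on which the carousel turns. Its -x axis is the front, roughly towards the robot: along that side runs an open clip tray (55 x 170 mm, rim 40 mm above the desk, centre 140 mm from the axis) with a brass chalk holder and a stub of rubber in it. z is up.
- carousel (a joint): Angle of the carousel on its base, rad, positive anticlockwise seen from above; it turns endlessly both ways. 0, or a whole number of turns, means that the square cup is exactly at the front. It turns easily (about 0.015 N m), coasts a little if pushed fast, and stays where it is left.
- square_cup (a point): Centre of the mouth of the square tin cup (56 mm square, empty), 121 mm above the desk, 68 mm from the axis. It is one of five cups of equal height, evenly spaced on a round wooden tray (210 mm across, top 36 mm above the desk); the other four are round, 58 mm across, with pencils, marbles, pens and scissors fixed in them, at most 180 mm above the desk.
- handle (a point): Centre of the wooden bar handle, which sits across a thin post (14 mm) on the axis, fixed to the carousel and turning with it: 90 mm long (its x axis), 16 mm wide (y), 24 mm high, its centre 207 mm above the desk. Its -x axis points towards the square cup. It can be gripped across its width from above, with free space all round it.
- pencil_box: Bystander: loose wooden pencil box with a brass hook latch, 77 x 212 x 47 mm, lying behind the carousel. Origin: centre of its underside.
- tin_apple: Bystander: loose tin apple ornament, 72 mm across, 75 mm high with its stem, standing to the left of the carousel. Origin: centre of its underside.
- staple_remover: Bystander: loose brown staple remover, 56 x 30 x 35 mm, lying to the right of the carousel. Origin: centre of its underside.

How it is judged:
By the outcome, as a careful person would: the job done as asked, in the order asked, and still so for the second after the job is handed in, while the arm keeps its last pose, push and grip.
It also fails if it takes over 48 s, if anything falls off the work surface, if the arm or the gripper's body presses on something with over 40 N, if the wrist force passes 120 N, or if a joint passes its speed limit or range.

ROBOT

A 6-joint arm with a two-finger parallel gripper is mounted at the origin on the work surface. World frame = base frame: x ahead of the robot, y to its left, z up, the work surface at z = 0. Lengths are in m, angles in degrees, forces in N, time in s.
With the tool pointing down it reaches from about 0.25 to 0.725 m from the base axis. Payload 9.7 kg.
Tool frame: the origin (TCP) lies between the finger pads; the fingertips stand bot.tcp_to_tips ahead of it and the grasp point (between the pads) lies 11 mm behind it (bot.tcp_to_tips is the distance from the TCP to the fingertips, in m); z points along the fingers, y is the line along which they close (so a half turn about z gives the same grasp; the last joint's range is limited). The gripper opens to 85 mm and grips with 20 to 120 N. Pads are 22 mm wide; open, the fingers measure 114 mm over their backs; the gripper's body (76 mm by 85 mm) begins 54 mm behind the grasp point. The pads swing forward as they close: fully open they stand 13 mm farther back than shut.
Start: joints at [71.792, 4.979, 10.078, 95.1, 0, 90], TCP at [0.172, 0.522, 0.239] pointing down, gripper open.
Joint ranges: [-179.16, 179.16], [-48.56, 103.87], [-65.8, 70.77], [-126.05, 130.52], [-82.76, 87.17], [-180, 180]. Speed limits (degrees/s): [127.2, 127.2, 147.25, 180, 180, 180].

INTERFACE

Orientations are given as [roll, pitch, yaw] about the fixed x, y, z axes, in that order (R = Rz(yaw) Ry(pitch) Rx(roll)).
In Python, from workcell import bot gives the robot as it stands. The module is installed in compiled form; this text tells all that it offers.
- The arm moves only by the tool carry_out, never from a script. Its arguments are lists of equal length, an entry for each row: "linear": the shift along the world's x, y, z normalised to -1 to 1, where 1 is 2 cm, a list of three; "rotation": the turn, a rotation vector about the world's x, y, z normalised to -1 to 1, where 1 is 8 degrees, a list of three; "grip": the closure, from -1 (fully open) to 1 (shut). In form: {"linear": [[tx, ty, tz], ...], "rotation": [[rx, ry, rz], ...], "grip": [grip, ...]}. A call has 1 to 12 rows; each row shifts and turns the commanded pose from where the row before left it; what a row does not reach is not made up. A row lasts 1/10 s, in which the tool goes at most 50 mm and 8.59 degrees, less where a joint would pass 70% of its speed; a pose out of reach is approached as far as the arm can. A call with a number of a shift or a turn outside -1 to 1 is refused whole. A call with a gripper value outside its range is refused whole. The fingers move at their own pace and stop on an object; "grip_force" is the grip in N (left out, the last holds). Time passes only in rows, so rows that do not move let the fingers close. It gives the time, the measured TCP pose, the force, the opening and the grip force at its end, in the units of the state.
- bot.get_obs(): the state, without advancing time (a new reading comes with each control period).
- bot.camera(name): name is "scene" or "top" or "wrist"; returns the picture (400x640x3 uint8, blue, green, red); there is no depth.
- bot.camera_model(name): a dict with "fx", "fy", "cx", "cy" (pixels), "camera_from_world" (4x4, takes a point from world to camera coordinates). Camera axes: x right, y up, looking along -z (the intrinsics and any distortion apply to the point x, -y, -z); pixel columns grow to the right and rows downward; lengths in m; the calibration is good to about 2 mm. A picture is of the moment at which its call begins: read the wrist's pose just before it. camera_model takes no time and is no camera call; for the wrist camera it gives the pose at the moment of the call.
- bot.job_done(): hands the job in; it is judged then, once.
The state is a dict: "time": time; "q": joint angles; "qd": joint speeds; "joint_efforts": joint torques, N m; "ee_pos": TCP position; "tcp_rot": TCP orientation; "wrist_force": force on the tool from outside, world axes, zero at the start; "torque": the same for the moment, N m; "opening": finger opening in m; "grasp_force": force on a finger pad.
Only numpy, scipy, OpenCV 4.12 (cv2) and the standard library are available. Lean on these libraries where they do the work, as an engineer would, in place of code of your own. Each camera call takes 0.05 s, during which the arm holds its last target. There are 200 camera calls.

## Working session

There is one attempt and no reset: what is moved stays moved. The work goes in short steps, Python scripts to look and compute and a tool call to move; the robot and the scene stay as the last step left them, time stands still between calls to the robot, and variables do not carry over. Pictures are saved under pics/ and viewed, at most 10 in all, crops included, and the job is handed in when it is done.

Besides the shell and the picture viewer there is one more tool, called after "Emit:" as name(argument=value, ...) on one line, values as JSON. carry_out: Moves the arm, as the interface text tells. Its arguments: {"type":"object","properties":{"linear":{"type":"array","items":{"type":"array","items":{"type":"number"}}},"rotation":{"type":"array","items":{"type":"array","items":{"type":"number"}}},"grip":{"type":"array","items":{"type":"number"}},"grip_force":{"type":"number"}},"required":["linear","rotation","grip"]}

```bash
mkdir -p pics; python3 - <<'E'
from workcell import bot
import cv2
print(bot.get_obs(), bot.tcp_to_tips)
for n in("scene","top"):
    im=bot.camera(n); cv2.imwrite(f"pics/{n}0.png",im); m=bot.camera_model(n); print(n,m)
E
```

```text
{'time': 0.0, 'q': array([ 7.17908527e+01,  5.01062593e+00,  1.00350403e+01,  9.51002116e+01,
       -1.24311919e-03,  9.00008004e+01]), 'qd': array([ 0.02198281, -0.13471967, -0.0089925 ,  0.01497864, -0.11333594,
       -0.05669665]), 'joint_efforts': array([-3.43589763e-04, -5.20385814e+01,  4.64806688e+01,  1.62363262e-02,
       -1.43354828e-05, -9.88957225e-06]), 'ee_pos': array([0.17180435, 0.52224562, 0.23859287]), 'tcp_rot': array([-1.79924203e+02,  1.24417698e-03,  1.61790054e+02]), 'wrist_force': array([ 0.44099769,  0.60006914, -0.15749995]), 'torque': array([-0.04475622,  0.01860948,  0.03225754]), 'grasp_force': 0.0, 'opening': 0.08559100576465957} 0.008
scene {'fx': 483.86618922624433, 'fy': 483.86618922624433, 'cx': 317.77225733340697, 'cy': 205.5288926044592, 'camera_from_world': array([[-0.54846533,  0.83594265, -0.01963851,  0.27895086],
       [-0.54511934, -0.33964846,  0.76647494,  0.24521258],
       [ 0.6340589 ,  0.43109026,  0.64197391, -1.75331657],
       [ 0.        ,  0.        ,  0.        ,  1.        ]])}
top {'fx': 484.482165973979, 'fy': 484.482165973979, 'cx': 317.2595749328154, 'cy': 199.13400716085596, 'camera_from_world': array([[ 0.01955346, -0.99976751,  0.00908739,  0.04536644],
       [ 0.99389359,  0.02042421,  0.10843606, -0.62446171],
       [-0.10859645,  0.0069116 ,  0.99406189, -1.04244724],
       [ 0.        ,  0.        ,  0.        ,  1.        ]])}
```

View pics/top0.png

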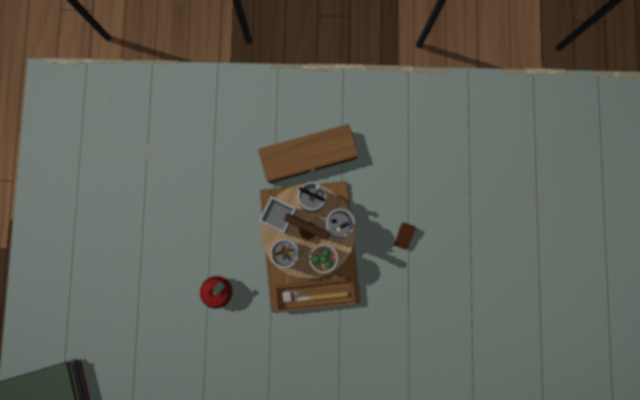

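View pics/scene0.png

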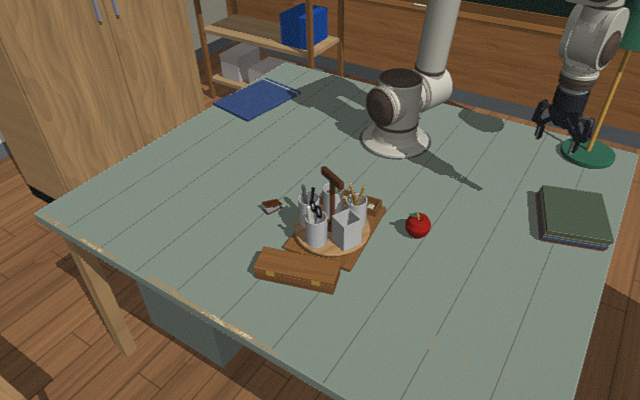

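The top view shows the carousel at about (308,232), the square cup at about (278,214), the bar from (285,218) to (330,237) and the tray at about (315,296). I'll enlarge the view to get precise points.

```bash
python3 - <<'E'
import cv2
im=cv2.imread("pics/top0.png")[170:320,245:375]
im=cv2.convertScaleAbs(im,alpha=1.5)
cv2.imwrite("pics/crop0.png",cv2.resize(im,None,fx=4,fy=4,interpolation=cv2.INTER_CUBIC))
E
```

```text
(no output)
```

View pics/crop0.png

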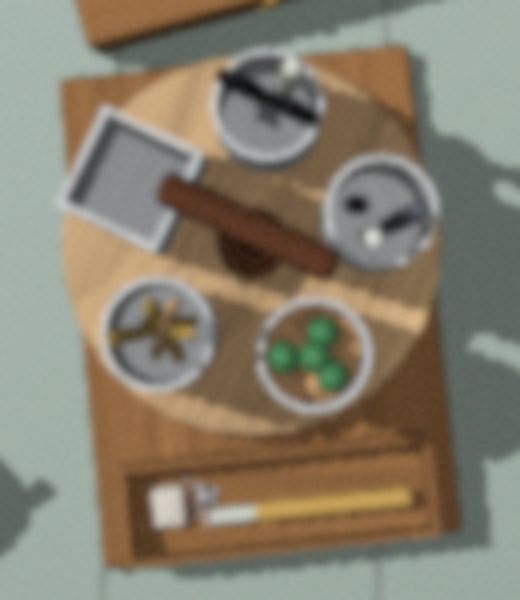

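The crop (scale 4, offset 245,170) shows square-mouth corners at (107,107), (203,155), (158,250) and (62,203). The round cups are at (268,106), (381,211), (314,355) and (158,333), the bar runs from (160,188) to (335,265), and the board corners are at (62,80), (410,47), (458,530) and (107,567).

```bash
cat > h.py <<'E'
import numpy as np, cv2
from workcell import bot
def ray(n,px,z):
    m=bot.camera_model(n);T=np.linalg.inv(m["camera_from_world"])
    px=np.atleast_2d(px).astype(float)
    d=np.c_[(px[:,0]-m["cx"])/m["fx"],-(px[:,1]-m["cy"])/m["fy"],-np.ones(len(px))]@T[:3,:3].T
    o=T[:3,3]; return o+d*((z-o[2])/d[:,2])[:,None]
def ang(v): return np.degrees(np.arctan2(v[1],v[0]))
E
python3 - <<'E'
from h import *
np.set_printoptions(precision=4,suppress=True)
C=lambda a:np.array(a)/4.+[245-.375,170-.375]
sq=ray("top",C([(107,107),(203,155),(158,250),(62,203)]),.121)
rc=ray("top",C([(268,106),(381,211),(314,355),(158,333)]),.121)
print("sides",np.linalg.norm(sq-np.roll(sq,1,0),axis=1))
c=np.vstack([sq.mean(0),rc]); ax=c.mean(0); print("axis",ax,"radii",np.linalg.norm(c-ax,axis=1),"ang",[ang(v) for v in c-ax])
b=ray("top",C([(62,80),(410,47),(458,530),(107,567)]),.016)
print("base",b,np.linalg.norm(b-np.roll(b,1,0),axis=1))
for i,j in((3,0),(2,1)): print("front->back dir",ang(b[j]-b[i]))
for i,j in((1,0),(2,3)): print("left dir-90",ang(b[j]-b[i])-90)
im=cv2.imread("pics/top0.png");hsv=cv2.cvtColor(im,cv2.COLOR_BGR2HSV)
print(hsv[232,313],hsv[228,305],hsv[250,280])
m=((hsv[...,0]<12)&(hsv[...,1]>120)&(hsv[...,2]<80)).astype(np.uint8); m[:205]=0;m[245:]=0;m[:,:280]=0;m[:,335:]=0
n,l,s,cc=cv2.connectedComponentsWithStats(m);print(s,cc)
h=ray("top",C([(160,188),(335,265)]),.219);print("handle",h,h.mean(0),np.linalg.norm(h[1]-h[0]),"dir",ang(h[0]-h[1]))
E
```

```text
sides [0.0539 0.0548 0.0533 0.0543]
axis [0.5533 0.0775 0.121 ] radii [0.0668 0.067  0.0673 0.0678 0.0674] ang [np.float64(65.19214790474246), np.float64(-6.305988467098103), np.float64(-77.89829557841657), np.float64(-150.72378443416625), np.float64(137.40165174814402)]
base [[ 0.6443  0.1873  0.016 ]
 [ 0.6673 -0.0092  0.016 ]
 [ 0.3985 -0.0392  0.016 ]
 [ 0.3749  0.1539  0.016 ]] [0.2715 0.1978 0.2705 0.1945]
front->back dir 7.077903682562859
front->back dir 6.364364599975311
left dir-90 6.659863301989731
left dir-90 6.974601278272132
[ 10 148  57] [ 11 154  58] [23 33 69]
[[     0      0    640    400 255646]
 [   286    215     43     24    354]] [[319.5176 199.4609]
 [306.8164 227.7571]]
handle [[0.5698 0.1182 0.219 ]
 [0.5363 0.0376 0.219 ]] [0.553  0.0779 0.219 ] 0.0872873678111505 dir 67.41660049330709
```

Emit:
carry_out(linear=[[0.4,-0.45,1],[0.8,-0.9,1],[0.8,-0.95,0.5]], rotation=[[0,0,-0.5],[0,0,-0.5],[0,0,-0.5]], grip=[-1,-1,-1], grip_force=60)

```text
time: 0.4
ee_pos: [0.2121, 0.4762, 0.2903]
tcp_rot: [180.0, -0.0, 149.7]
wrist_force: [-0.1, 0.4, -0.0]
opening: 0.0853
grasp_force: 0.0
```

```bash
python3 -c "
from workcell import bot
o=bot.get_obs();print(o['q'],o['ee_pos'],o['tcp_rot'])"
```

```text
[ 6.59936049e+01  2.45577820e+00  1.31692208e+01  1.00681799e+02
 -1.08804444e-03  9.63102419e+01] [0.21208134 0.4761865  0.29032843] [ 1.79968428e+02 -2.39659716e-03  1.49683363e+02]
```

Emit:
carry_out(linear=[[0.775,-0.906,0],[0.775,-0.906,0],[0.775,-0.906,0],[0.775,-0.906,0],[0.775,-0.906,0],[0.775,-0.906,0],[0.775,-0.906,0],[0.775,-0.906,0],[0.775,-0.906,0],[0.775,-0.906,0],[0.775,-0.906,0],[0.775,-0.906,0]], rotation=[[0,0,-0.478],[0,0,-0.478],[0,0,-0.478],[0,0,-0.478],[0,0,-0.478],[0,0,-0.478],[0,0,-0.478],[0,0,-0.478],[0,0,-0.478],[0,0,-0.478],[0,0,-0.478],[0,0,-0.478]], grip=[-1,-1,-1,-1,-1,-1,-1,-1,-1,-1,-1,-1])

```text
time: 1.6
ee_pos: [0.3983, 0.2582, 0.289]
tcp_rot: [-180.0, 0.0, 103.7]
wrist_force: [-0.2, -0.2, 0.8]
opening: 0.0854
grasp_force: 0.0
```

Emit:
carry_out(linear=[[0.775,-0.906,0],[0.775,-0.906,0],[0.775,-0.906,0],[0.775,-0.906,0],[0.775,-0.906,0],[0.775,-0.906,0],[0.775,-0.906,0],[0.775,-0.906,0],[0.775,-0.906,0],[0.775,-0.906,0],[0,0,0],[0,0,0]], rotation=[[0,0,-0.478],[0,0,-0.478],[0,0,-0.478],[0,0,-0.478],[0,0,-0.478],[0,0,-0.478],[0,0,-0.478],[0,0,-0.478],[0,0,-0.478],[0,0,-0.478],[0,0,0],[0,0,0]], grip=[-1,-1,-1,-1,-1,-1,-1,-1,-1,-1,-1,-1])

```text
time: 2.8
ee_pos: [0.5528, 0.0777, 0.2887]
tcp_rot: [-179.9, 0.0, 65.7]
wrist_force: [0.7, -0.2, 0.2]
opening: 0.0851
grasp_force: 0.0
```

```bash
python3 -c "
from h import *
o=bot.get_obs();print(o['q'],o['ee_pos'],o['tcp_rot'])
m=bot.camera_model('wrist');print(m)
cv2.imwrite('pics/w1.png',bot.camera('wrist'))"
```

```text
[7.99196013e+00 7.67799588e+00 1.85965860e+01 1.00987305e+02
 1.14350726e-02 1.22321997e+02] [0.55276383 0.07766262 0.28874843] [-1.79935818e+02  2.70772331e-02  6.56699717e+01]
{'fx': 303.5031082129525, 'fy': 303.5031082129525, 'cx': 318.44290599936255, 'cy': 201.364903708554, 'camera_from_world': array([[ 0.91127508, -0.41179616, -0.00128493, -0.47082361],
       [ 0.39077956,  0.86574259, -0.3126997 , -0.22805615],
       [ 0.12988096,  0.28445332,  0.94985117, -0.52193426],
       [ 0.        ,  0.        ,  0.        ,  1.        ]])}
```

View pics/w1.png

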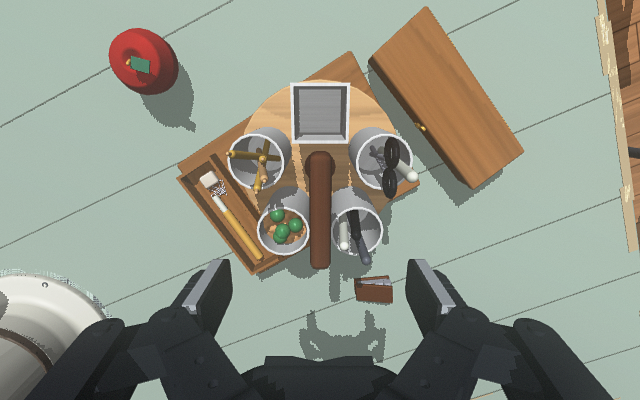

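The wrist view shows the bar upright from (320,152) to (320,268), centred between the fingers. The square-mouth corners are near (291,84), (349,84), (349,142) and (292,142), and the board and tray are clear. I'll check these by ray casting.

```bash
python3 - <<'E'
from h import *
np.set_printoptions(precision=4,suppress=True)
im=cv2.imread('pics/w1.png');hsv=cv2.cvtColor(im,cv2.COLOR_BGR2HSV);print(hsv[220,320])
for r in (180,200,220,240,260):
    row=hsv[r,295:345]; ok=np.where((row[:,0]<12)&(row[:,1]>120)&(row[:,2]<120))[0]+295
    e=ray('wrist',[(ok[0]-.5,r),(ok[-1]+.5,r)],.219); print(ok[0],ok[-1],e.mean(0),np.linalg.norm(e[0]-e[1]))
h=ray('wrist',[(320,152),(320,268)],.219);print(h,h.mean(0),np.linalg.norm(h[0]-h[1]),ang(h[0]-h[1]))
s=ray('wrist',[(291.5,84),(349,84),(349,142),(292,142)],.121);print(s.mean(0),np.linalg.norm(s-np.roll(s,1,0),axis=1),ang(s.mean(0)-[.5532,.0777,0]))
# base front/back board corners and tray
b=ray('wrist',[(178,179),(350,52)],.016);print('left edge',b,ang(b[1]-b[0]),np.linalg.norm(b[1]-b[0]))
b=ray('wrist',[(178,179),(253,275)],.016);print('front edge',b,ang(b[0]-b[1])-90,np.linalg.norm(b[1]-b[0]))
E
```

```text
[ 11 119 101]
313 324 [0.5642 0.1053 0.219 ] 0.008345699927914495
311 326 [0.5582 0.0919 0.219 ] 0.011368437303371217
312 317 [0.5492 0.0792 0.219 ] 0.004357586048469431
315 319 [0.5443 0.0639 0.219 ] 0.0037134123758187543Traceback (most recent call last):
  File "<stdin>", line 6, in <module>
IndexError: index 0 is out of bounds for axis 0 with size 0
```

```bash
python3 - <<'E'
from h import *
np.set_printoptions(precision=4,suppress=True)
h=ray('wrist',[(320,152),(320,268)],.219);print(h,h.mean(0),np.linalg.norm(h[0]-h[1]),ang(h[0]-h[1]))
s=ray('wrist',[(291.5,84),(349,84),(349,142),(292,142)],.121);print(s.mean(0),np.linalg.norm(s-np.roll(s,1,0),axis=1),ang(s.mean(0)-[.5532,.0777,0]))
b=ray('wrist',[(178,179),(350,52)],.016);print('left edge',b,ang(b[1]-b[0]),np.linalg.norm(b[1]-b[0]))
b=ray('wrist',[(178,179),(253,275)],.016);print('front edge',b,ang(b[0]-b[1])-90,np.linalg.norm(b[1]-b[0]))
E
```

```text
[[0.5731 0.1226 0.219 ]
 [0.5367 0.0415 0.219 ]] [0.5549 0.082  0.219 ] 0.088900717503632 65.82056601846432
[0.5824 0.1416 0.121 ] [0.0535 0.0536 0.0535 0.0563] 65.4103404756723
left edge [[0.3664 0.1397 0.016 ]
 [0.6439 0.1891 0.016 ]] 10.092607287021966 0.2818393942307365
front edge [[ 0.3664  0.1397  0.016 ]
 [ 0.3892 -0.0371  0.016 ]] 7.357164111137422 0.1782927544744312
```

Emit:
carry_out(linear=[[0.02,0,-0.9],[0,0,-0.9],[0,0,-0.9],[0,0,-0.9],[0,0,-0.9],[0,0,0],[0,0,0],[0,0,0],[0,0,0],[0,0,0],[0,0,0],[0,0,0]], rotation=[[0,0,0],[0,0,0],[0,0,0],[0,0,0],[0,0,0],[0,0,0],[0,0,0],[0,0,0],[0,0,0],[0,0,0],[0,0,0],[0,0,0]], grip=[-1,-1,-1,-1,-1,-1,-1,1,1,1,1,1], grip_force=50)

```text
time: 4.05
ee_pos: [0.5538, 0.0776, 0.1997]
tcp_rot: [179.9, -0.0, 65.7]
wrist_force: [-3.8, 0.7, -4.6]
opening: 0.0151
grasp_force: 49.4
```

Emit:
carry_out(linear=[[0,0,0],[0,0,0],[0,0,0],[0,0,0]], rotation=[[0,0,0],[0,0,0],[0,0,0],[0,0,0]], grip=[1,1,1,1])

```text
time: 4.45
ee_pos: [0.5538, 0.0776, 0.1997]
tcp_rot: [179.9, -0.0, 65.6]
wrist_force: [4.3, -2.9, 2.5]
opening: 0.0152
grasp_force: 50.6
```

Emit:
carry_out(linear=[[0,0,0],[0,0,0],[0,0,0],[0,0,0],[0,0,0],[0,0,0],[0,0,0],[0,0,0],[0,0,0],[0,0,0],[0,0,0],[0,0,0]], rotation=[[0,0,0.15],[0,0,0.3],[0,0,0.45],[0,0,0.45],[0,0,0.45],[0,0,0.45],[0,0,0.45],[0,0,0.45],[0,0,0.45],[0,0,0.45],[0,0,0.45],[0,0,0.45]], grip=[1,1,1,1,1,1,1,1,1,1,1,1])

```text
time: 5.65
ee_pos: [0.5543, 0.0776, 0.1996]
tcp_rot: [179.9, 0.1, 105.4]
wrist_force: [7.6, -2.8, 1.3]
opening: 0.0152
grasp_force: 50.4
```

Emit:
carry_out(linear=[[0,0,0],[0,0,0],[0,0,0],[0,0,0],[0,0,0],[0,0,0],[0,0,0],[0,0,0],[0,0,0],[0,0,0],[0,0,0],[0,0,0]], rotation=[[0,0,0.45],[0,0,0.45],[0,0,0.45],[0,0,0.45],[0,0,0.45],[0,0,0.45],[0,0,0.45],[0,0,0.45],[0,0,0.45],[0,0,0.45],[0,0,0.45],[0,0,0.45]], grip=[1,1,1,1,1,1,1,1,1,1,1,1])

```text
time: 6.85
ee_pos: [0.5548, 0.0779, 0.1997]
tcp_rot: [179.9, 0.2, 148.6]
wrist_force: [10.8, -0.3, 0.8]
opening: 0.0152
grasp_force: 50.3
```

Emit:
carry_out(linear=[[0.01,0,0],[0.01,0,0],[0.01,0,0],[0.01,0,0],[0.01,0,0],[0,0,0],[0,0,0],[0,0,0],[0,0,0],[0,0,0],[0,0,0],[0,0,0]], rotation=[[0,0,0.45],[0,0,0.45],[0,0,0.45],[0,0,0.45],[0,0,0.45],[0,0,0.45],[0,0,0.45],[0,0,0.45],[0,0,0.45],[0,0,0.4],[0,0,0.2],[0,0,0.12]], grip=[1,1,1,1,1,1,1,1,1,1,1,1])

```text
time: 8.05
ee_pos: [0.555, 0.0784, 0.1996]
tcp_rot: [179.9, 0.1, -173.3]
wrist_force: [6.5, 2.8, 2.6]
opening: 0.0152
grasp_force: 50.5
```

Emit:
carry_out(linear=[[0,0,0],[0,0,0],[0,0,0]], rotation=[[0,0,0],[0,0,0],[0,0,0]], grip=[1,1,1])

```text
time: 8.35
ee_pos: [0.555, 0.0785, 0.1997]
tcp_rot: [179.9, 0.1, -173.3]
wrist_force: [6.6, 3.5, 1.6]
opening: 0.0154
grasp_force: 50.5
```

```bash
python3 -c "
from h import *
o=bot.get_obs();print(o['q'],o['ee_pos'],o['tcp_rot'],o['torque'])
import pickle;pickle.dump(bot.camera_model('wrist'),open('m2.pkl','wb'))
cv2.imwrite('pics/w2.png',bot.camera('wrist'));im=bot.camera('top');cv2.imwrite('pics/t2.png',im)
cv2.imwrite('pics/t2c.png',cv2.resize(cv2.convertScaleAbs(im[170:320,245:375],alpha=1.5),None,fx=4,fy=4,interpolation=cv2.INTER_CUBIC))"
```

```text
[8.01876514e+00 5.65093734e+00 6.40210126e+00 9.06369774e+01
 5.60351906e-02 1.36706513e+00] [0.55497003 0.07845489 0.19965771] [ 1.79941257e+02  1.12817113e-01 -1.73348302e+02] [ 0.37089163 -1.0352176  -0.01603772]
```

View pics/w2.png

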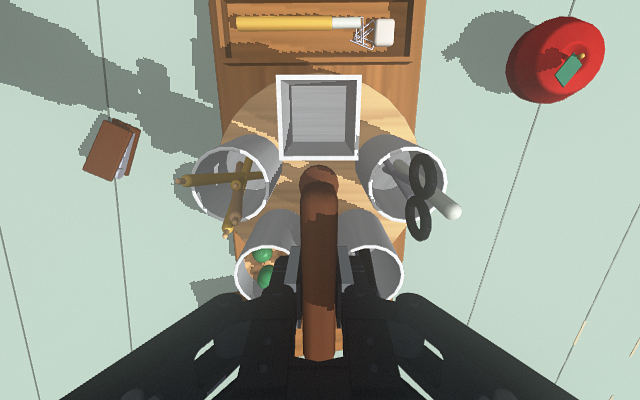

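View pics/t2c.png

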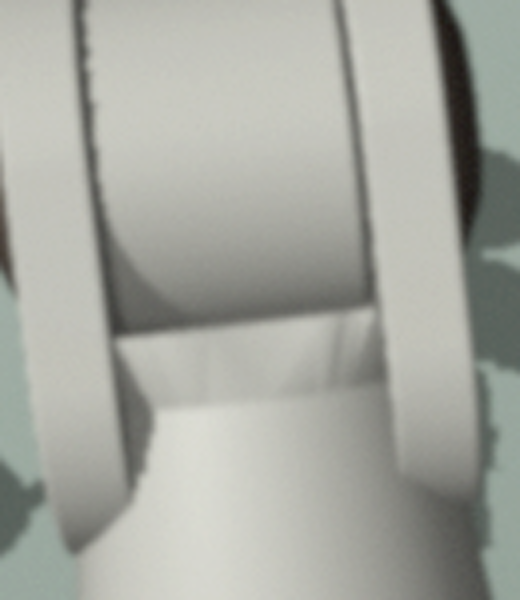

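The wrist view shows the square cup, spanning (277,75) to (361,160), centred behind the tray. The tray's near rim runs from about (218,62) to (414,64), and the arm hides the carousel in the top view. I'll zoom in for a fine angle check.

```bash
python3 - <<'E'
import cv2
im=cv2.imread('pics/w2.png')[0:170,200:440]
cv2.imwrite('pics/w2c.png',cv2.resize(im,None,fx=3.3333,fy=3.3333,interpolation=cv2.INTER_CUBIC)[:600,:800])
E
```

```text
(no output)
```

View pics/w2c.png

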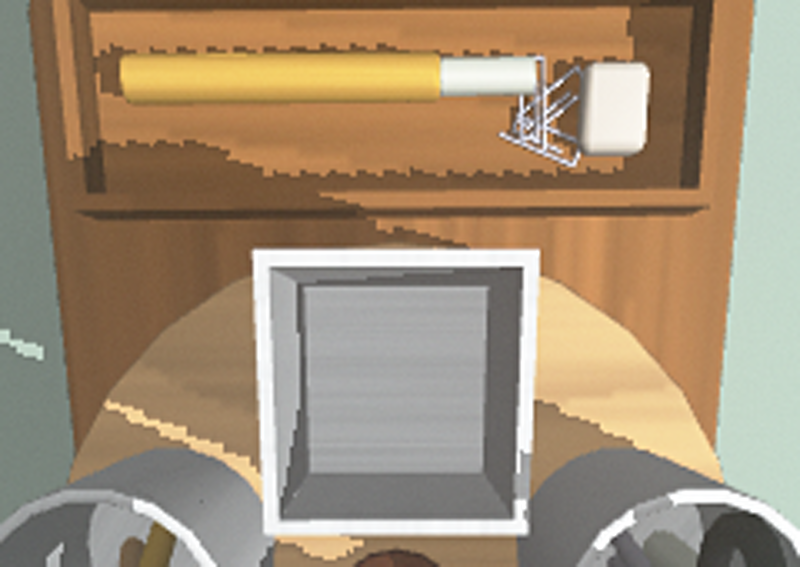

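The crop (scale 3.33, offset 200,0) shows the tray rim's outer edge from (78,207) to (710,206) and the cup edge from (253,250) to (540,250). The board sides run (30,0) to (72,440) on the left and (752,20) to (720,440) on the right.

```bash
python3 - <<'E'
from h import *
np.set_printoptions(precision=4,suppress=True)
C=lambda a:np.array(a)/3.3333+[200,0]
r=ray('wrist',C([(78,207),(710,206)]),.04);print('rim',ang(r[0]-r[1]),np.linalg.norm(r[0]-r[1]),r.mean(0))
r=ray('wrist',C([(86,191),(703,187)]),.04);print('rim in',ang(r[0]-r[1]))
s=ray('wrist',C([(253,250),(540,250),(528,535),(265,535)]),.121);print('cup edges',ang(s[0]-s[1]),ang(s[3]-s[2]),ang(s[0]-s[3])+90,ang(s[1]-s[2])+90,s.mean(0))
c=s.mean(0);print('cup dir from axis',ang(c-[.5535,.078,0]),ang(c-[.555,.0785,0]))
L=ray('wrist',C([(30,0),(72,440)]),.016);R=ray('wrist',C([(752,20),(720,440)]),.016)
print('board',ang(L[1]-L[0]),ang(R[1]-R[0]))
u=np.array([np.cos(np.radians(6.8)),np.sin(np.radians(6.8)),0]);n=np.array([-u[1],u[0],0])
print('lateral L,R,cup',L@n,R@n,c@n)
E
```

```text
rim -83.24433236047594 0.16829204547761098 [0.4424 0.0667 0.04  ]
rim in -82.98803912554837
cup edges -83.3303982555756 -83.35336852069017 -83.25815309921285 -83.3552953382719 [0.4869 0.0723 0.121 ]
cup dir from axis -175.08944703474165 -174.77952615845703
board 6.494905898683341 8.001376720680328
lateral L,R,cup [-0.085  -0.0856] [0.1119 0.1142] 0.014117880527522102
```

The cup edges are at −83.3° and the tray rim is at −83.2°. The cup is centred across the board to about 0.2 mm, and the grip is firm.

```bash
python3 -c "
from workcell import bot
print(bot.job_done())"
```

```text
the job is handed in; nothing more can be done
None
```

The square cup now stands at the front behind the clip tray, square to it within about half a degree by the camera check, with the gripper holding the bar handle still at 50 N; the job is handed in.

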